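# Slide a plug-in module under the gate of a test dock and latch it by its spring

## Robot

A 6-joint arm with a two-finger parallel gripper is mounted at the origin on the work surface. World frame = base frame: x ahead of the robot, y to its left, z up, the work surface at z = 0. Lengths are in m, angles in rad, forces in N, time in s.
With the tool pointing down it reaches from about 0.35 to 0.975 m from the base axis. Payload 17.4 kg.
Tool frame: the origin (TCP) lies midway between the tips of the shut fingers; the grasp point (between the pads) lies 19 mm behind it; z points along the fingers, y is the direction in which the jaws open and shut (so a half turn about z gives the same grasp; the last joint's range is limited). The gripper opens to 85 mm and grips with 20 to 120 N. Pads are 22 mm wide; open, the fingers measure 114 mm over their backs; the gripper's body (76 mm by 85 mm) begins 54 mm behind the grasp point. The pads swing forward as they close: fully open they stand 13 mm farther back than shut.
Start: joints at [-1.258, 0.116, 1.442, -0, 1.584, -0.038], TCP at [0.232, -0.634, 0.231] pointing down, gripper open.
Joint ranges: [-2.83, 2.83], [-0.83, 2.19], [0.07, 2.5], [-1.14, 4.28], [0.01, 3], [-2.97, 2.97]. Speed limits (rad/s): [1.89, 1.89, 2.22, 3.14, 3.14, 3.14].

## Interface

Orientations are given as a unit quaternion [w, x, y, z].
In Python, from rig import manip gives the robot as it stands.
- The arm moves only by the shell command python3 -m handwheel 'ROWS' [OPENING] [FORCE]. ROWS is JSON, a list of rows, each an object of numbers: "dx", "dy", "dz": the shift along the tool's x, y, z normalised to -1 to 1, where 1 is 0.05 m; "yaw": the turn about the tool's z normalised to -1 to 1, where 1 is 0.12 rad. In form: [{"dx": .., "dy": .., "dz": .., "yaw": ..}, ...]. A call has 1 to 8 rows; each row shifts and turns the commanded pose from where the row before left it, along the tool's axes as they then stand; what a row does not reach is not made up. A row lasts 1/10 s, in which the tool goes at most 50 mm and 8.59 degrees, less where a joint would pass 70% of its speed; a pose out of reach is approached as far as the arm can. A call with a number of a shift or a turn outside -1 to 1 is refused whole. A call with a gripper value outside its range is refused whole. OPENING is the gripper command: -1 is fully open, 1 is shut, values between are in proportion, set as the call begins (- or left out, the last holds). The fingers move at their own pace and stop on an object; FORCE is the grip in N (left out, the last holds). Time passes only in rows, so rows that do not move let the fingers close. It gives the time, the measured TCP pose, the force and the opening at its end, in the units of the state.
- manip.state(): the state, without advancing time (a new reading comes with each control period).
- manip.camera(name): name is "side" or "top" or "wrist"; returns the picture (384x512x3 uint8, red, green, blue); there is no depth.
- manip.camera_params(name): a dict with "fovy" (degrees; the focal length in pixels is half the picture's height over the tangent of half this angle, whatever the lens; pixels are square), "cx", "cy" (the principal point, pixels), "world_from_camera" (4x4, takes a point from camera to world coordinates). Camera axes: x right, y up, looking along -z (the intrinsics and any distortion apply to the point x, -y, -z); pixel columns grow to the right and rows downward; lengths in m; the calibration is good to about 2 mm. The wrist camera is an equidistant fisheye: a pixel r from the principal point sees the ray r / f radians off the axis. A picture is of the moment at which its call begins: read the wrist's pose just before it. camera_params takes no time and is no camera call; for the wrist camera it gives the pose at the moment of the call.
- manip.sign_off(): hands the job in, once; it reports no verdict.
Trained networks look in the newest picture that a camera, given by its name, has taken for a name from the list of things; names that differ only in an ending like _2 or _b are one class to them, and where a whole thing is asked for, a point or a joint stands for the part that bears it (a point fixed in the world has none). Each returns a list of dicts, best first, with "conf" (0 to 1); they miss things now and then, are a little off and sometimes report something else, mostly with a low value. They report only what shows in the picture. A call takes as long as a camera call.
- manip.recognise(camera, name): "bbox" ([left, top, width, height] in pixels, round what is visible of it).
- manip.cut_out(camera, name): "pixels" (384x512 bool, what is visible of it) and "bbox" ([left, top, width, height] in pixels, round what is visible of it).
The state is a dict: "time": time; "joint_positions": joint angles; "joint_velocities": joint speeds; "effort": joint torques, N m; "tcp_pos": TCP position; "eef_rot": TCP orientation; "wrist_force": force on the tool from outside, world axes, zero at the start; "ft_torque": the same for the moment, N m; "opening": opening from 0.0 (shut) to 1.0 (fully open).
Only numpy, scipy, OpenCV 4.12 (cv2) and the standard library are available. Lean on these libraries where they do the work, as an engineer would, in place of code of your own. Each camera call takes 0.05 s, during which the arm holds its last target.

## Task

Slide the plug-in module along the test dock's channel and in under the crossbar, press it back against the sprung bar until it is clear of the hidden catch on the left, then shift it fully left (seen looking in from the dock's open end) behind the catch so that the spring holds it there. Keep it flat on the dock's floor, do not ram it, and leave everything else on the bench where it is.

Things in the scene. Friction and masses are not known exactly. Their poses are not given: they have to be found in the camera images.
- dock: Low test dock fixed to the bench, aluminium walls on a dark floor plate. Origin at bench height, mid channel, at the front face of its gate; x points into the dock (the way the module goes), y left, z up. In its frame, mm: floor x -155 to 125, y -58 to 78, its top at z 6. Entry rails x -150 to 0, 100 apart inside, tops at z 22. Right wall at y -50. Walls and covers behind the gate reach z 37
- gate (a point): Middle of the underside of the dock's crossbar. The bar spans the gate at dock x 0 to 20, z 32 to 42; the opening below it is 100 mm wide (y -50 to 50). Behind it the dock is open from above for x 20 to 106, y -50 to 48. Axes as the dock's
- bay (a point): Top middle of the flat cover on the left (x 20 to 125, y 48 to 78). Under it a bay reaches to its outer wall at y 70. A hidden catch block fills the bay from the gate back to its rear face at dock x = D. D is 22 to 38 mm, differs each time, is not measured and must be felt. Only with the whole head beyond D can the module shift left, 22 mm, until it meets the outer wall
- rear (a point): Top middle of the rear cover (x 106 to 125). In front of it a smooth brass sprung bar crosses the channel; it sits deeper with D: relaxed front face at dock x = D + 54 mm. It gives 16 mm to a hard stop, pushing back 4 N at first touch, plus 0.6 N per mm (8 N as the head just clears the catch, 14 N at the stop). Let go, it presses the shifted head's rear face against the catch
- module: White T-shaped plug-in module, 0.2 to 0.4 kg, loose on the dock's floor between the entry rails, pointing into the dock. Origin under the centre of its head, on the underside; x to its front, y left, z up. Head 60 long (x -30 to 30), 96 wide, 22 mm tall; tail a solid bar x -85 to -30, 50 wide, 20 mm tall, a small green board on top. Slides easily (friction coefficient about 0.2)
- well (a point): Middle of the floor of the open-topped finger well in the module's head: 44 (along x) by 46 (along y) mm inside, floor 6 mm above the underside, walls to 20-22 mm. Once the module touches the sprung bar the well has come out behind the crossbar, and a shut gripper fits down into it from above to press the module on and sideways
- tail (a point): Middle of the rear end face of the module's tail, 10 mm above its underside, 85 mm behind the module's origin; the face is 50 mm wide, 20 mm tall: the place to push it in from
- spool: bystander: bare solder-wire reel of metal, 54 mm diameter, 46 mm tall, standing beside the dock's right wall; origin centre of underside
- heatsink: bystander: finned aluminium heat sink 50 x 40 x 28 mm, beside the dock's left entry rail; origin centre of underside
- screwjar: bystander: clear jar with a metal cap, 44 mm diameter, 55 mm tall, left of the dock; origin centre of underside
- driver: bystander: black screwdriver, 170 mm long, lying on the bench right of the dock; origin under its middle
- board: bystander: bare green circuit board on four spacers, 110 x 80 x 26 mm, left of the dock; origin centre of underside
- meter: bystander: black hand-held meter lying on its back, 160 x 80 x 39 mm, right of the dock; origin centre of underside

How it is judged:
By the outcome, as a careful person would: the job done as asked, in the order asked, and still so for the second after the job is handed in, with the robot touching nothing.
It also fails if it takes over 70 s, if anything falls off the work surface, if the arm or the gripper's body presses on something with over 40 N, if the wrist force passes 120 N, or if a joint passes its speed limit or range.

## Working session

There is one attempt and no reset: what is moved stays moved. The work goes in short steps, Python scripts to look and compute and a shell command to move; the robot and the scene stay as the last step left them, time stands still between calls to the robot, and variables do not carry over. Pictures are saved under pics/ and viewed, and the job is handed in when it is done.

```bash
ls; mkdir -p pics; python3 - <<'E'
from rig import manip
import cv2
s=manip.state()
for k in s: print(k,s[k])
for c in ("side","top","wrist"):
    p=manip.camera_params(c); print(c,p)
    im=manip.camera(c); cv2.imwrite(f"pics/{c}0.png",im[:,:,::-1])
E
```

```text
pics
time 0.0
joint_positions [-1.25778309e+00  1.16483332e-01  1.44227517e+00  1.29180765e-06
  1.58397851e+00 -3.77989617e-02]
joint_velocities [ 0.0024523   0.00023353  0.00043701  0.00020118  0.00109639 -0.00100115]
effort [ 2.07553538e-03 -7.31993794e+01 -6.32490563e+01  8.48469881e-05
  6.16965655e-03 -6.17287938e-06]
tcp_pos [ 0.23190556 -0.63371186  0.23055781]
eef_rot [-5.66860500e-04  9.84655590e-01  1.74507999e-01 -7.78481472e-05]
wrist_force [-0.16580214  0.21130035 -0.26838498]
ft_torque [-0.05142755 -0.0512017  -0.05579012]
opening 1.001963713115178
side {'fovy': 54.311165910180264, 'cx': 257.07909024846555, 'cy': 190.80760032267176, 'world_from_camera': array([[-0.99115653,  0.10748488, -0.0778186 ,  0.47661463],
       [-0.13193485, -0.73541757,  0.66464592,  0.60605773],
       [ 0.01421022,  0.66903513,  0.74309492,  0.77782306],
       [ 0.        ,  0.        ,  0.        ,  1.        ]])}
top {'fovy': 54.04007556441188, 'cx': 255.01417020050323, 'cy': 192.44152599734207, 'world_from_camera': array([[ 0.01926299,  0.99300393, -0.1164995 ,  0.41414175],
       [-0.99952577,  0.01632639, -0.02610897, -0.02751938],
       [-0.0240243 ,  0.11694719,  0.99284752,  1.09484171],
       [ 0.        ,  0.        ,  0.        ,  1.        ]])}
wrist {'fovy': 65.70646984690485, 'cx': 258.90049093003626, 'cy': 186.93808825280885, 'world_from_camera': array([[ 0.34366188,  0.89290274,  0.29089724,  0.30610378],
       [-0.93909241,  0.32722018,  0.10503527, -0.60620502],
       [-0.00140117, -0.309276  ,  0.95097129,  0.3732268 ],
       [ 0.        ,  0.        ,  0.        ,  1.        ]])}
```

View pics/side0.png

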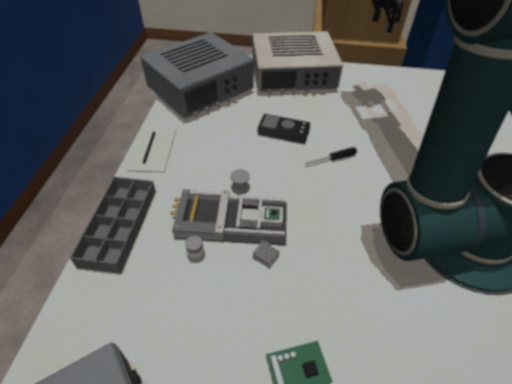

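View pics/top0.png

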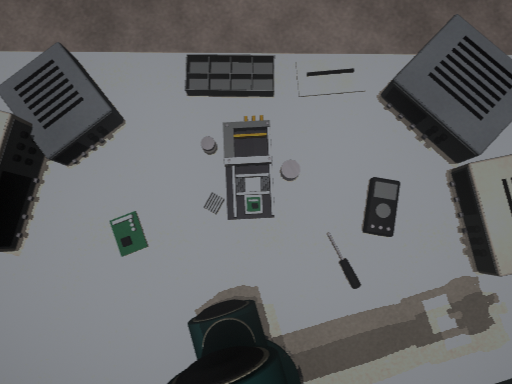

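View pics/wrist0.png

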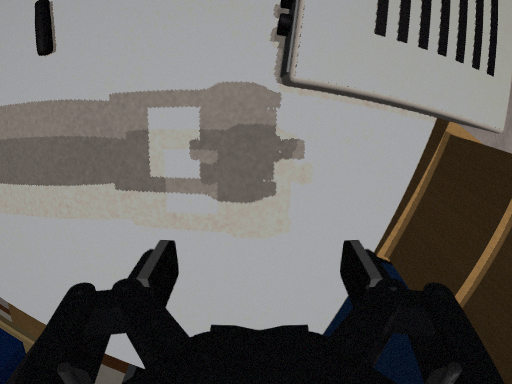

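```bash
cat > h.py <<'E'
import numpy as np, cv2
from rig import manip
def K(p):
    f=192/np.tan(np.radians(p["fovy"])/2); return f,p["cx"],p["cy"]
def proj(p,X):
    X=np.atleast_2d(X); T=np.linalg.inv(p["world_from_camera"]); c=X@T[:3,:3].T+T[:3,3]
    f,cx,cy=K(p); return np.c_[cx+f*c[:,0]/-c[:,2], cy-f*c[:,1]/-c[:,2]]
def projw(p,X):
    X=np.atleast_2d(X); T=np.linalg.inv(p["world_from_camera"]); c=X@T[:3,:3].T+T[:3,3]
    f,cx,cy=K(p); v=np.c_[c[:,0],-c[:,1],-c[:,2]]; rr=np.hypot(v[:,0],v[:,1]); th=np.arctan2(rr,v[:,2])
    return np.c_[cx+f*th*v[:,0]/rr, cy+f*th*v[:,1]/rr]
def back(p,uv,z,fish=False):
    uv=np.atleast_2d(uv).astype(float); f,cx,cy=K(p); d=np.c_[(uv[:,0]-cx)/f,(uv[:,1]-cy)/f]
    if fish:
        r=np.hypot(d[:,0],d[:,1]); s=np.where(r>1e-9,np.sin(r)/np.maximum(r,1e-9),1); v=np.c_[d[:,0]*s,d[:,1]*s,np.cos(r)]
    else: v=np.c_[d,np.ones(len(d))]
    v=np.c_[v[:,0],-v[:,1],-v[:,2]]; T=p["world_from_camera"]; w=v@T[:3,:3].T; o=T[:3,3]
    return o+w*((z-o[2])/w[:,2])[:,None]
E
python3 - <<'E'
from h import *
for c in("top","side"):
    im=cv2.imread(f"pics/{c}0.png")
    x,y,w,h=(190,110,120,120) if c=="top" else (160,160,140,105)
    k=6 if c=="top" else 5
    k=min(k,int(600/h)); cv2.imwrite(f"pics/{c}0z.png",cv2.resize(im[y:y+h,x:x+w],None,fx=k,fy=k,interpolation=cv2.INTER_CUBIC)); print(c,x,y,k)
for n in("dock","module","spool","heatsink","screwjar","meter","driver","board","gate","well","tail"):
  for c in("top","side"):
    if n in("dock","module"):
        r=manip.cut_out(c,n)
    else: r=manip.recognise(c,n)
    print(n,c,[(np.round(d["bbox"],1).tolist(),round(d["conf"],2)) for d in r[:2]])
    if n in("dock","module") and r: 
        m=r[0]["pixels"].astype(np.uint8); R=cv2.minAreaRect(np.argwhere(m)[:,::-1].astype(np.float32)); print("  rect",R)
E
```

```text
top 190 110 5
side 160 160 5
dock top [([224.6, 116.3, 51.2, 103.7], 0.56)]
  rect ((248.59620666503906, 167.59207153320312), (101.30701446533203, 47.766265869140625), 86.24827575683594)
dock side [([167.7, 190.0, 116.8, 55.0], 0.66)]
  rect ((229.63937377929688, 216.0896453857422), (115.56617736816406, 51.73115921020508), 3.6913859844207764)
module top [([236.8, 173.0, 35.2, 41.8], 0.77)]
  rect ((253.0, 193.0), (40.0, 34.0), 90.0)
module side []
spool top [([281.2, 159.6, 17.6, 21.2], 0.8), ([207.5, 191.7, 16.1, 23.0], 0.35)]
spool side [([171.6, 188.4, 114.5, 58.7], 0.73), ([230.1, 170.7, 21.1, 23.8], 0.66)]
heatsink top [([207.2, 194.0, 18.6, 17.1], 0.55), ([237.4, 171.7, 34.6, 43.6], 0.21)]
heatsink side [([254.8, 243.9, 27.3, 23.0], 0.56)]
screwjar top [([201.3, 135.8, 15.7, 16.6], 0.53)]
screwjar side [([186.4, 235.5, 19.5, 27.0], 0.9)]
meter top [([364.5, 178.9, 36.5, 55.8], 0.75)]
meter side [([258.2, 115.6, 53.2, 28.0], 0.8), ([173.7, 189.8, 112.9, 58.0], 0.47)]
driver top [([332.9, 241.1, 28.4, 46.6], 0.79)]
driver side [([309.9, 146.3, 48.2, 15.4], 0.73), ([186.0, 235.6, 18.0, 26.8], 0.21)]
board top [([108.9, 211.6, 38.5, 47.1], 0.57), ([220.6, 116.2, 52.5, 102.5], 0.32)]
board side [([264.2, 340.4, 67.3, 43.2], 0.58)]
gate top [([221.7, 113.7, 57.1, 105.4], 0.79)]
gate side [([173.2, 186.4, 113.3, 57.8], 0.75)]
well top [([235.9, 169.7, 31.8, 46.0], 0.92), ([219.3, 115.7, 58.9, 105.2], 0.52)]
well side [([234.5, 195.6, 47.9, 37.7], 0.95)]
tail top [([238.5, 173.8, 32.6, 40.3], 0.76), ([282.1, 157.4, 18.3, 23.0], 0.66)]
tail side [([238.2, 197.4, 46.4, 30.3], 0.91)]
```

View pics/top0z.png

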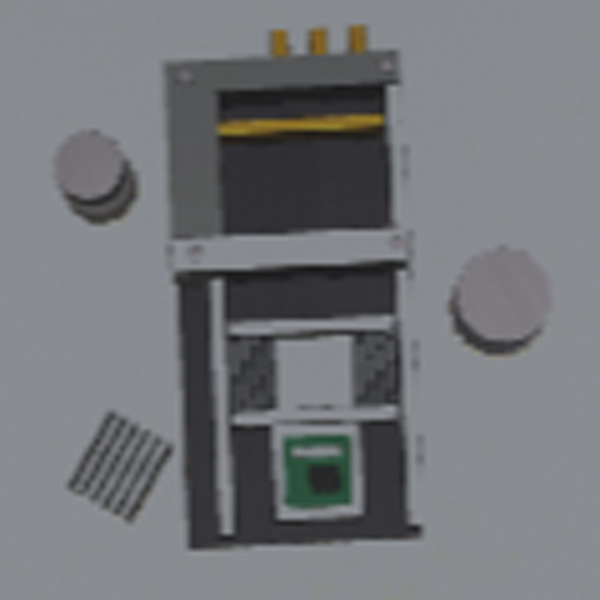

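View pics/side0z.png

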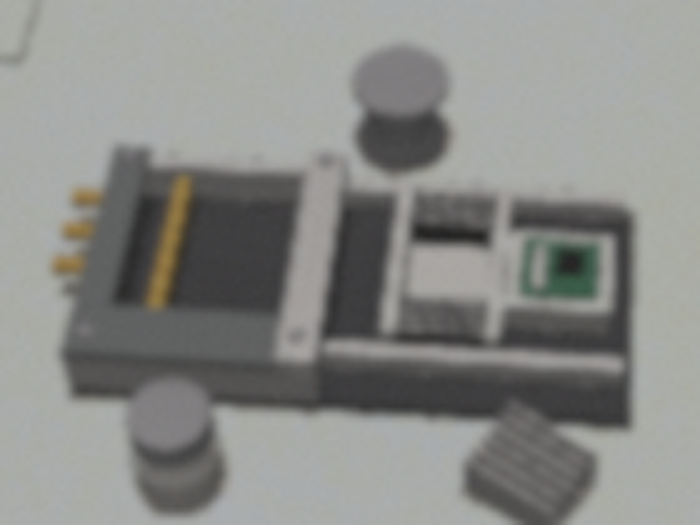

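```bash
cat > fit.py <<'E'
from h import *
from scipy.optimize import least_squares
P={c:manip.camera_params(c) for c in("top","side")}
def W(q,X,z0=0): 
    c,s=np.cos(q[2]),np.sin(q[2]); X=np.array(X,float)/1000
    return np.c_[q[0]+c*X[:,0]-s*X[:,1], q[1]+s*X[:,0]+c*X[:,1], X[:,2]+z0]
def fit(obs,q0,z0=0):
    def r(q):
        out=[]
        for c,X,uv in obs: out.append((proj(P[c],W(q,[X],z0))[0]-uv))
        return np.ravel(out)
    s=least_squares(r,q0,loss="soft_l1"); return s.x,r(s.x).reshape(-1,2)
E
python3 - <<'E'
from fit import *
T=lambda u,v:np.array([190+(u-2)/5,110+(v-2)/5]); S=lambda u,v:np.array([160+(u-2)/5,160+(v-2)/5])
obs=[("top",(-155,78,6),T(190,548)),("top",(-155,-58,6),T(420,535)),("top",(125,78,37),T(165,62)),("top",(125,-58,37),T(398,52)),
("top",(106,48,37),T(218,90)),("top",(0,78,42),T(172,270)),
("side",(125,78,37),S(65,352)),("side",(106,48,37),S(116,303)),("side",(125,-58,37),S(118,148)),("side",(-155,78,6),S(630,405))]
q,r=fit(obs,[.55,0,0]); print("dock",q,np.degrees(q[2]));print(r.round(1))
m=[("top",(-85,25,20),T(278,520)),("top",(-85,-25,20),T(362,517)),("top",(30,48,22),T(227,322)),("top",(30,-48,22),T(395,316)),("top",(-30,48,22),T(232,424)),("top",(-30,-48,22),T(399,416)),
("side",(30,48,22),S(383,330)),("side",(-85,25,20),S(612,312)),("side",(30,-48,22),S(400,190))]
qm,r=fit(m,[.48,0,0],.006); print("mod",qm,np.degrees(qm[2]));print(r.round(1))
c,s=np.cos(q[2]),np.sin(q[2]); d=qm[:2]-q[:2]; print("mod in dock mm",(np.array([[c,s],[-s,c]])@d*1000))
# brass bar
b=[back(P["top"],[T(u,v)],.03)[0] for u,v in((222,134),(384,126))]
for p in b: print("bar",np.array([[c,s],[-s,c]])@(p[:2]-q[:2])*1000)
for cam,n in(("top","tz"),("side","sz")):
    im=cv2.imread(f"pics/{cam}0z.png"); o=(190,110) if cam=="top" else (160,160)
    def dr(q,X,col,z0=0):
        uv=(proj(P[cam],W(q,X,z0))-o)*5+2; cv2.polylines(im,[uv.astype(np.int32).reshape(-1,1,2)],True,col,1)
    dr(q,[(-155,78,6),(-155,-58,6),(125,-58,6),(125,78,6)],(0,0,255))
    dr(q,[(20,78,37),(20,48,37),(106,48,37),(106,-50,37),(125,-50,37),(125,78,37)],(0,255,0))
    dr(q,[(0,-50,42),(20,-50,42),(20,50,42),(0,50,42)],(255,255,0))
    dr(q,[(-150,50,22),(-150,-50,22),(0,-50,22),(0,50,22)],(255,0,255))
    dr(qm,[(30,48,22),(30,-48,22),(-30,-48,22),(-30,48,22)],(0,165,255),.006)
    dr(qm,[(-30,25,20),(-30,-25,20),(-85,-25,20),(-85,25,20)],(0,165,255),.006)
    cv2.imwrite(f"pics/{n}.png",im)
E
```

```text
dock [0.62265555 0.01218134 0.07045607] 4.036835293116311
[[-0.   0. ]
 [ 0.9  0.2]
 [-0.2  0.2]
 [ 0.1 -0.5]
 [-0.2  0.3]
 [ 0.   0.6]
 [-0.6 -0.4]
 [-0.6  0. ]
 [-0.3 -0.9]
 [ 0.9  3.1]]
mod [0.56495919 0.00918807 0.06400544] 3.66724151994192
[[-0.5 -0. ]
 [ 0.3 -0.2]
 [ 0.  -0. ]
 [-0.2 -0.4]
 [-0.2  0.3]
 [ 0.   0.3]
 [-0.3  0.2]
 [ 0.3 -0.1]
 [ 0.1 -0.8]]
mod in dock mm [-57.76392927   1.07585333]
bar [82.73928851 46.77413652]
bar [ 82.06235762 -47.36189316]
```

```bash
python3 -c "
import cv2,numpy as np
a=cv2.imread('pics/tz.png');b=cv2.imread('pics/sz.png')
print(a.shape,b.shape)"
```

```text
(600, 600, 3) (525, 700, 3)
```

View pics/tz.png

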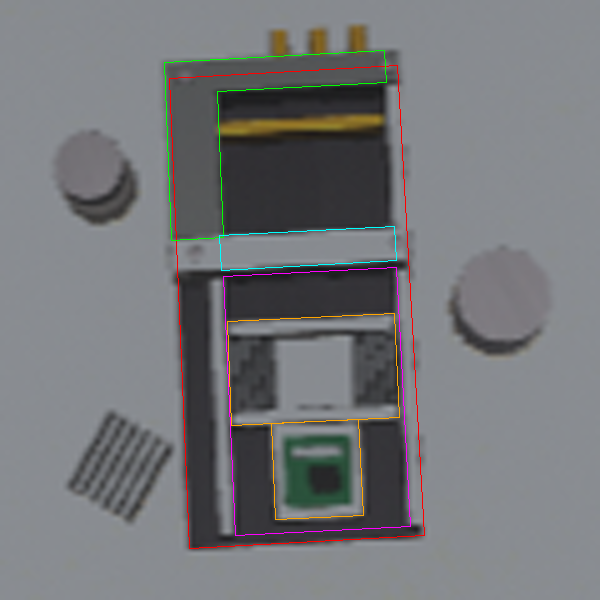

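View pics/sz.png

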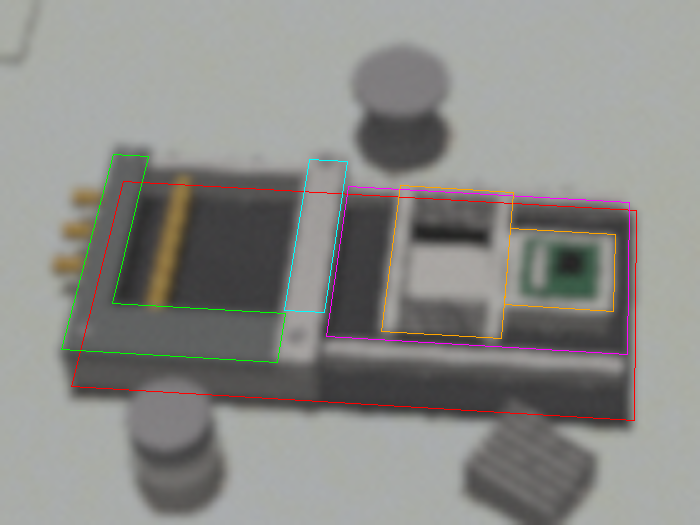

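```bash
python3 -m handwheel '[{"yaw":-0.9},{"yaw":-0.9},{"yaw":-0.9},{"yaw":-0.9},{"yaw":-0.9},{"yaw":-0.9},{"yaw":-0.9},{"yaw":-0.9}]' 1 100; python3 -m handwheel '[{"yaw":-0.9},{"yaw":-0.9},{"yaw":-0.9},{"yaw":-0.85},{"yaw":0}]'
cat > go.py <<'E'
import sys
from fit import *
Q=np.array([0.62265555,0.01218134,0.07045607])
def where():
    s=manip.state(); c,sn=np.cos(Q[2]),np.sin(Q[2]); d=s["tcp_pos"][:2]-Q[:2]
    R=np.array([[c,sn],[-sn,c]]); w,x,y,z=s["eef_rot"]
    tx=np.array([1-2*(y*y+z*z),2*(x*y+w*z)]); ty=np.array([2*(x*y-w*z),1-2*(x*x+z*z)])
    return s,np.r_[R@d*1000,s["tcp_pos"][2]*1000],tx,ty,R
if __name__=="__main__":
    s,p,tx,ty,R=where(); print("t",s["time"],"dock mm",p.round(1),"toolx in dock deg",np.degrees(np.arctan2(*(R@tx)[::-1])).round(2),"F dock",(R@s["wrist_force"][:2]).round(1),s["wrist_force"][2].round(1),"open",s["opening"])
    if len(sys.argv)>1:
        g=np.array([float(a) for a in sys.argv[1:4]]); d=R.T@(g[:2]-p[:2]); print("units dx,dy,dz",(d@tx/50).round(3),(d@ty/50).round(3),(-(g[2]-p[2])/50).round(3))
E
python3 go.py -175 1 200
```

```text
t 1.25 dock mm [-435.2 -617.   231.3] toolx in dock deg 16.06 F dock [0.7 0.5] -0.1 open 1.001072050217777
units dx,dy,dz 8.421 -10.437 0.626$[0]: bad value
$[0]: bad value
```

```bash
python3 -m handwheel '[{"dx":0,"dy":0,"dz":0,"yaw":-0.9},{"dx":0,"dy":0,"dz":0,"yaw":-0.9},{"dx":0,"dy":0,"dz":0,"yaw":-0.9},{"dx":0,"dy":0,"dz":0,"yaw":-0.9},{"dx":0,"dy":0,"dz":0,"yaw":-0.9},{"dx":0,"dy":0,"dz":0,"yaw":-0.9},{"dx":0,"dy":0,"dz":0,"yaw":-0.9},{"dx":0,"dy":0,"dz":0,"yaw":-0.9}]' 1 100;  python3 go.py -175 1 200
```

```text
time: 2.05
tcp_pos: [0.232, -0.6339, 0.2313]
eef_rot: [0.0, 0.82, 0.573, 0.0]
wrist_force: [-0.0, 0.4, 0.0]
opening: -0.002
t 2.05 dock mm [-435.2 -617.   231.3] toolx in dock deg 65.82 F dock [0.  0.4] 0.0 open -0.0019744772213974556
units dx,dy,dz 13.407 -0.314 0.626
```

```bash
python3 -m handwheel '[{"dx":0,"dy":0,"dz":0,"yaw":-0.88},{"dx":0,"dy":0,"dz":0,"yaw":-0.88},{"dx":0,"dy":0,"dz":0,"yaw":-0.88},{"dx":0,"dy":0,"dz":0,"yaw":-0.88},{"dx":0,"dy":0,"dz":0,"yaw":0}]';  python3 go.py -178 1 200
```

```text
time: 2.55
tcp_pos: [0.232, -0.6339, 0.2313]
eef_rot: [0.0, 0.683, 0.731, -0.0]
wrist_force: [0.1, -0.0, 0.1]
opening: 0.002
t 2.55 dock mm [-435.2 -617.   231.3] toolx in dock deg 89.88 F dock [ 0.1 -0. ] 0.1 open 0.0017157258970964095
units dx,dy,dz 12.371 5.117 0.626
```

```bash
for i in 1; do python3 -m handwheel '[{"dx":0.3,"dy":0.12,"dz":0,"yaw":0},{"dx":0.6,"dy":0.25,"dz":0,"yaw":0},{"dx":0.6,"dy":0.25,"dz":0,"yaw":0},{"dx":0.6,"dy":0.25,"dz":0,"yaw":0},{"dx":0.6,"dy":0.25,"dz":0,"yaw":0},{"dx":0.6,"dy":0.25,"dz":0,"yaw":0},{"dx":0.6,"dy":0.25,"dz":0,"yaw":0},{"dx":0.6,"dy":0.25,"dz":0,"yaw":0}]'; done
python3 -m handwheel '[{"dx":0.6,"dy":0.25,"dz":0,"yaw":0},{"dx":0.6,"dy":0.25,"dz":0,"yaw":0},{"dx":0.6,"dy":0.25,"dz":0,"yaw":0},{"dx":0.6,"dy":0.25,"dz":0,"yaw":0},{"dx":0.6,"dy":0.25,"dz":0,"yaw":0},{"dx":0.6,"dy":0.25,"dz":0,"yaw":0},{"dx":0.6,"dy":0.25,"dz":0,"yaw":0},{"dx":0.6,"dy":0.25,"dz":0,"yaw":0}]';  python3 go.py -178 1 200
```

```text
time: 3.35
tcp_pos: [0.3105, -0.4013, 0.2313]
eef_rot: [0.0, 0.684, 0.729, 0.0]
wrist_force: [0.1, -0.5, -0.6]
opening: 0.001
time: 4.15
tcp_pos: [0.394, -0.1553, 0.2314]
eef_rot: [0.0, 0.684, 0.729, 0.0]
wrist_force: [0.6, 0.0, -0.0]
opening: -0.003
t 4.15 dock mm [-239.9 -151.   231.4] toolx in dock deg 89.59 F dock [ 0.6 -0. ] -0.0 open -0.003080090597074629
units dx,dy,dz 3.048 1.216 0.627
```

```bash
python3 -m handwheel '[{"dx":0.6,"dy":0.25,"dz":0,"yaw":0},{"dx":0.6,"dy":0.25,"dz":0,"yaw":0},{"dx":0.6,"dy":0.25,"dz":0,"yaw":0},{"dx":0.6,"dy":0.25,"dz":0,"yaw":0},{"dx":0.45,"dy":0.16,"dz":0,"yaw":-0.05},{"dx":0.2,"dy":0.05,"dz":0,"yaw":0},{"dx":0,"dy":0,"dz":0,"yaw":0},{"dx":0,"dy":0,"dz":0,"yaw":0}]';  python3 go.py -178 1 100; python3 - <<'E'
from h import *
p=manip.camera_params("wrist"); cv2.imwrite("pics/w1.png",manip.camera("wrist")[:,:,::-1]); np.save("w1.npy",p)
cv2.imwrite("pics/s1.png",manip.camera("side")[:,:,::-1])
E
```

```text
time: 4.95
tcp_pos: [0.444, -0.0013, 0.2313]
eef_rot: [0.0, 0.681, 0.732, -0.0]
wrist_force: [-0.4, 0.3, 0.4]
opening: 0.001
t 4.95 dock mm [-179.2   -0.9  231.3] toolx in dock deg 90.06 F dock [-0.4  0.3] 0.4 open 0.000528787618905562
units dx,dy,dz 0.038 0.023 2.626
```

View pics/w1.png

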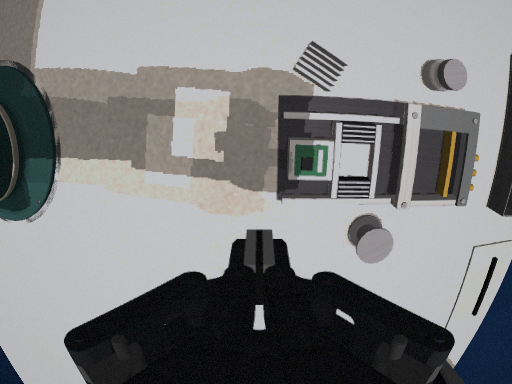

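View pics/s1.png

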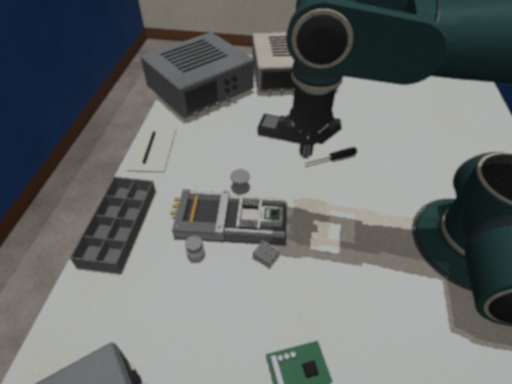

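```bash
python3 - <<'E'
from go import *
p=np.load("w1.npy",allow_pickle=True).item()
c,s=np.cos(Q[2]),np.sin(Q[2]); R=np.array([[c,s],[-s,c]])
for n,uv,z in(("tailL",(289,139),.026),("tailR",(289,179),.026),("dockfrontL",(279,96),.006),("dockfrontR",(277,199),.006),("headfrontL",(380,122),.028),("headfrontR",(376,198),.028),("bar front",(442,160),.03),("gate",(400,155),.042)):
    X=back(p,[uv],z,True)[0]; print(n,(R@(X[:2]-Q[:2])*1000).round(1))
s_=manip.state(); print(projw(p,s_["tcp_pos"]))
E
```

```text
tailL [-144.    25.5]
tailR [-142.7  -23.9]
dockfrontL [-155.2   76. ]
dockfrontR [-155.6  -57.3]
headfrontL [-31.4  50.3]
headfrontR [-26.5 -48.4]
bar front [68.4  5.9]
gate [-6.2 12.6]
[[259.32707951 245.77556787]]
```

```bash
python3 -m handwheel '[{"dx":0.04,"dy":0,"dz":0.5,"yaw":0},{"dx":0,"dy":0,"dz":0.6,"yaw":0},{"dx":0,"dy":0,"dz":0.6,"yaw":0},{"dx":0,"dy":0,"dz":0.6,"yaw":0},{"dx":0,"dy":0,"dz":0.6,"yaw":0},{"dx":0,"dy":0,"dz":0.6,"yaw":0},{"dx":0,"dy":0,"dz":0.4,"yaw":0},{"dx":0,"dy":0,"dz":0,"yaw":0}]';  python3 go.py -165 1 12
```

```text
time: 5.85
tcp_pos: [0.4426, 0.0004, 0.0338]
eef_rot: [-0.002, 0.682, 0.732, -0.001]
wrist_force: [1.0, 0.7, 0.8]
opening: 0.001
t 5.85 dock mm [-180.4    0.9   33.8] toolx in dock deg 90.01 F dock [1.1 0.6] 0.8 open 0.000961721076911292
units dx,dy,dz 0.002 0.309 0.436
```

```bash
python3 -m handwheel '[{"dx":0,"dy":0,"dz":0.2,"yaw":0},{"dx":0,"dy":0,"dz":0.2,"yaw":0},{"dx":0,"dy":0,"dz":0,"yaw":0},{"dx":0,"dy":0,"dz":0,"yaw":0}]';  python3 go.py -165 1 12; python3 -m handwheel '[{"dx":0,"dy":0.1,"dz":0,"yaw":0},{"dx":0,"dy":0.1,"dz":0,"yaw":0},{"dx":0,"dy":0.1,"dz":0,"yaw":0},{"dx":0,"dy":0.06,"dz":0,"yaw":0},{"dx":0,"dy":0.06,"dz":0,"yaw":0}]';python3 go.py -165 1 12
```

```text
time: 6.25
tcp_pos: [0.4444, 0.001, 0.0166]
eef_rot: [0.0, 0.681, 0.732, 0.0]
wrist_force: [0.3, -0.2, 1.0]
opening: 0.0
t 6.25 dock mm [-178.6    1.4   16.6] toolx in dock deg 90.11 F dock [ 0.2 -0.2] 1.0 open 0.0003337996390784503
units dx,dy,dz -0.009 0.273 0.092
time: 6.75
tcp_pos: [0.4655, 0.0027, 0.0163]
eef_rot: [-0.0, 0.681, 0.732, -0.0]
wrist_force: [0.3, 0.2, -0.5]
opening: 0.002
t 6.75 dock mm [-157.5    1.6   16.3] toolx in dock deg 90.12 F dock [0.3 0.2] -0.5 open 0.0018946659673452623
units dx,dy,dz -0.011 -0.151 0.085
```

```bash
python3 -m handwheel '[{"dx":0,"dy":0.04,"dz":0.06,"yaw":0},{"dx":0,"dy":0.06,"dz":0,"yaw":0},{"dx":0,"dy":0.06,"dz":0,"yaw":0},{"dx":0,"dy":0.06,"dz":0,"yaw":0},{"dx":0,"dy":0.06,"dz":0,"yaw":0},{"dx":0,"dy":0.06,"dz":0,"yaw":0}]';python3 go.py;python3 -m handwheel '[{"dx":0,"dy":0.08,"dz":0,"yaw":0},{"dx":0,"dy":0.08,"dz":0,"yaw":0},{"dx":0,"dy":0.08,"dz":0,"yaw":0},{"dx":0,"dy":0.08,"dz":0,"yaw":0}]';python3 go.py;python3 - <<'E'
from h import *
p=manip.camera_params("wrist"); cv2.imwrite("pics/w2.png",manip.camera("wrist")[:,:,::-1]); np.save("w2.npy",p)
E
```

```text
time: 7.35
tcp_pos: [0.4824, 0.0039, 0.0133]
eef_rot: [-0.0, 0.681, 0.732, 0.0]
wrist_force: [-0.6, 0.5, -0.4]
opening: -0.001
t 7.35 dock mm [-140.5    1.6   13.3] toolx in dock deg 90.11 F dock [-0.6  0.5] -0.4 open -0.0009823732296702797
time: 7.75
tcp_pos: [0.4984, 0.005, 0.0133]
eef_rot: [-0.0, 0.681, 0.732, -0.0]
wrist_force: [-1.6, -0.3, 0.7]
opening: -0.002
t 7.75 dock mm [-124.4    1.6   13.3] toolx in dock deg 90.11 F dock [-1.6 -0.2] 0.7 open -0.0018350740583654164
```

View pics/w2.png

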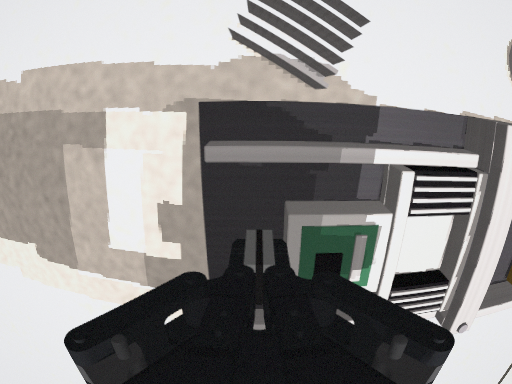

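```bash
python3 -m handwheel '[{"dx":0,"dy":0.08,"dz":0,"yaw":0},{"dx":0,"dy":0.08,"dz":0,"yaw":0},{"dx":0,"dy":0.08,"dz":0,"yaw":0},{"dx":0,"dy":0.08,"dz":0,"yaw":0},{"dx":0,"dy":0.08,"dz":0,"yaw":0},{"dx":0,"dy":0.08,"dz":0,"yaw":0}]';python3 go.py;python3 -m handwheel '[{"dx":0,"dy":0.08,"dz":0,"yaw":0},{"dx":0,"dy":0.08,"dz":0,"yaw":0},{"dx":0,"dy":0.08,"dz":0,"yaw":0},{"dx":0,"dy":0.08,"dz":0,"yaw":0},{"dx":0,"dy":0.08,"dz":0,"yaw":0},{"dx":0,"dy":0.06,"dz":0,"yaw":0}]';python3 go.py;python3 - <<'E'
from h import *
p=manip.camera_params("wrist"); cv2.imwrite("pics/w3.png",manip.camera("wrist")[:,:,::-1]); np.save("w3.npy",p)
E
```

```text
time: 8.4
tcp_pos: [0.5223, 0.0068, 0.0133]
eef_rot: [-0.0, 0.681, 0.732, -0.0]
wrist_force: [-0.8, 0.2, 1.0]
opening: 0.003
t 8.4 dock mm [-100.4    1.7   13.3] toolx in dock deg 90.11 F dock [-0.8  0.3] 1.0 open 0.003165143008786588
time: 9.0
tcp_pos: [0.5453, 0.0084, 0.0133]
eef_rot: [-0.0, 0.681, 0.732, 0.0]
wrist_force: [-1.5, -0.9, 0.1]
opening: 0.002
t 9.0 dock mm [-77.4   1.7  13.3] toolx in dock deg 90.11 F dock [-1.6 -0.8] 0.1 open 0.0022327220726437373
```

View pics/w3.png

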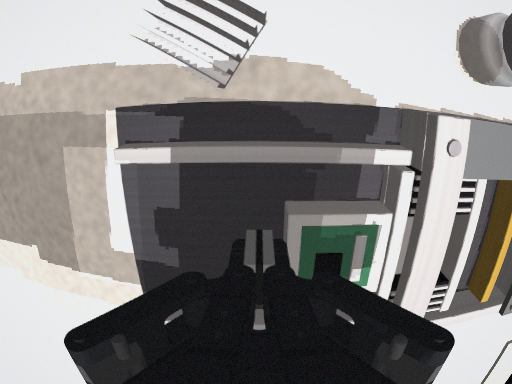

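```bash
python3 -m handwheel '[{"dx":0,"dy":0.06,"dz":0,"yaw":0},{"dx":0,"dy":0.06,"dz":0,"yaw":0},{"dx":0,"dy":0.06,"dz":0,"yaw":0},{"dx":0,"dy":0.06,"dz":0,"yaw":0},{"dx":0,"dy":0.06,"dz":0,"yaw":0}]';python3 go.py;python3 -m handwheel '[{"dx":0,"dy":0.04,"dz":0,"yaw":0},{"dx":0,"dy":0.04,"dz":0,"yaw":0}]';python3 go.py;
```

```text
time: 9.55
tcp_pos: [0.5601, 0.0095, 0.0133]
eef_rot: [-0.0, 0.681, 0.732, -0.0]
wrist_force: [-0.5, -0.3, -0.2]
opening: -0.001
t 9.55 dock mm [-62.5   1.7  13.3] toolx in dock deg 90.11 F dock [-0.5 -0.3] -0.2 open -0.0005700932872744319
time: 9.75
tcp_pos: [0.5641, 0.0098, 0.0133]
eef_rot: [-0.0, 0.681, 0.732, -0.0]
wrist_force: [-0.1, -0.5, 0.0]
opening: 0.003
t 9.75 dock mm [-58.6   1.8  13.3] toolx in dock deg 90.11 F dock [-0.2 -0.5] 0.0 open 0.0031075695976816643
```

```bash
for r in 1; do python3 -m handwheel '[{"dx":0,"dy":0.04,"dz":0,"yaw":0},{"dx":0,"dy":0.04,"dz":0,"yaw":0}]' | grep force;python3 go.py; python3 -m handwheel '[{"dx":0,"dy":0.04,"dz":0,"yaw":0},{"dx":0,"dy":0.04,"dz":0,"yaw":0}]'| grep force;python3 go.py;python3 -m handwheel '[{"dx":0,"dy":0.03,"dz":0,"yaw":0}]'| grep force;python3 go.py;done
```

```text
wrist_force: [-0.8, -0.1, -0.4]
t 9.95 dock mm [-54.6   1.7  13.3] toolx in dock deg 90.11 F dock [-0.8 -0. ] -0.4 open -0.002462896031062483
wrist_force: [-0.4, -0.4, -0.4]
t 10.15 dock mm [-50.6   1.8  13.3] toolx in dock deg 90.11 F dock [-0.4 -0.4] -0.4 open 0.0010616056225098481
wrist_force: [-0.7, -0.1, -0.7]
t 10.25 dock mm [-49.1   1.7  13.3] toolx in dock deg 90.11 F dock [-0.7 -0.1] -0.7 open 0.0010087736711968534
```

```bash
python3 -m handwheel '[{"dx":0,"dy":0.03,"dz":0,"yaw":0}]' | grep force; python3 -m handwheel '[{"dx":0,"dy":0.03,"dz":0,"yaw":0}]' | grep force;python3 -m handwheel '[{"dx":0,"dy":0.03,"dz":0,"yaw":0}]' | grep force;python3 go.py;python3 - <<'E'
from h import *
p=manip.camera_params("wrist"); cv2.imwrite("pics/w4.png",manip.camera("wrist")[:,:,::-1]); np.save("w4.npy",p)
cv2.imwrite("pics/s4.png",cv2.resize(manip.camera("side")[150:265,160:300,::-1],None,fx=5,fy=5,interpolation=cv2.INTER_CUBIC))
E
```

```text
wrist_force: [-0.8, 0.7, -0.5]
wrist_force: [-6.2, -1.2, 0.6]
wrist_force: [-7.9, -1.1, 3.5]
t 10.55 dock mm [-45.2   1.7  13.2] toolx in dock deg 90.11 F dock [-8.  -0.5] 3.5 open -0.0005857039815212414
```

View pics/w4.png

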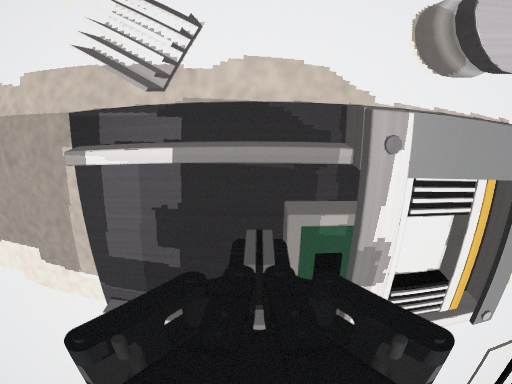

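View pics/s4.png

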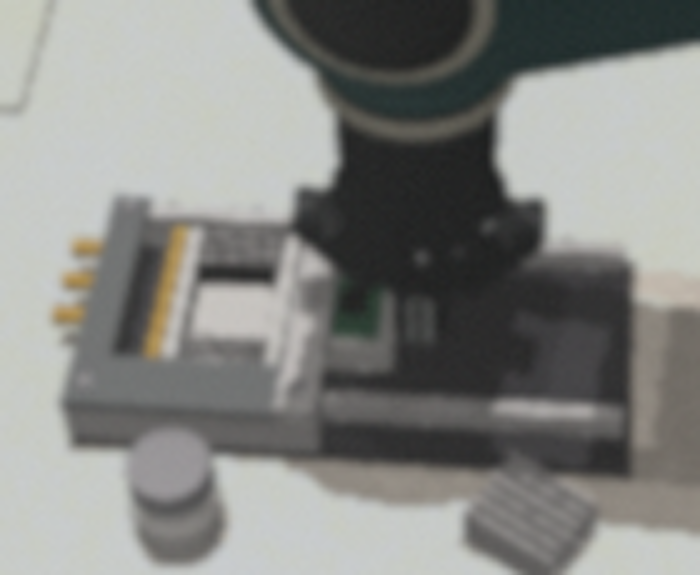

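```bash
python3 -m handwheel '[{"dx":0,"dy":-0.04,"dz":0,"yaw":0},{"dx":0,"dy":-0.06,"dz":0,"yaw":0},{"dx":0,"dy":-0.2,"dz":0,"yaw":0},{"dx":0,"dy":-0.1,"dz":-0.3,"yaw":0},{"dx":0,"dy":0,"dz":-0.6,"yaw":0},{"dx":0,"dy":0,"dz":-0.6,"yaw":0},{"dx":0,"dy":0,"dz":-0.5,"yaw":0},{"dx":0,"dy":0,"dz":0,"yaw":0}]'|grep force;python3 go.py 52 1.5 113
```

```text
wrist_force: [0.2, -0.2, 0.2]
t 11.45 dock mm [-63.5   1.6 118.5] toolx in dock deg 90.11 F dock [ 0.2 -0.3] 0.2 open -0.0008503917450940255
units dx,dy,dz -0.006 2.311 0.111
```

```bash
python3 -m handwheel '[{"dx":0,"dy":0.3,"dz":0,"yaw":0},{"dx":0,"dy":0.5,"dz":0,"yaw":0},{"dx":0,"dy":0.6,"dz":0,"yaw":0},{"dx":0,"dy":0.5,"dz":0,"yaw":0},{"dx":0,"dy":0.3,"dz":0,"yaw":0},{"dx":0,"dy":0.1,"dz":0,"yaw":0},{"dx":0,"dy":0,"dz":0,"yaw":0},{"dx":0,"dy":0,"dz":0,"yaw":0}]'|grep force;python3 go.py 52 1.5 60
python3 - <<'E'
from h import *
p=manip.camera_params("wrist"); cv2.imwrite("pics/w5.png",manip.camera("wrist")[:,:,::-1]); np.save("w5.npy",p)
p=manip.camera_params("top"); cv2.imwrite("pics/t5.png",manip.camera("top")[:,:,::-1])
cv2.imwrite("pics/s5.png",cv2.resize(manip.camera("side")[150:265,160:300,::-1],None,fx=5,fy=5,interpolation=cv2.INTER_CUBIC))
E
```

```text
wrist_force: [-1.0, -0.2, 1.1]
t 12.25 dock mm [ 49.5   1.9 113.4] toolx in dock deg 90.11 F dock [-1.  -0.1] 1.1 open -0.0021284851917890125
units dx,dy,dz -0.009 0.05 1.068
```

View pics/w5.png

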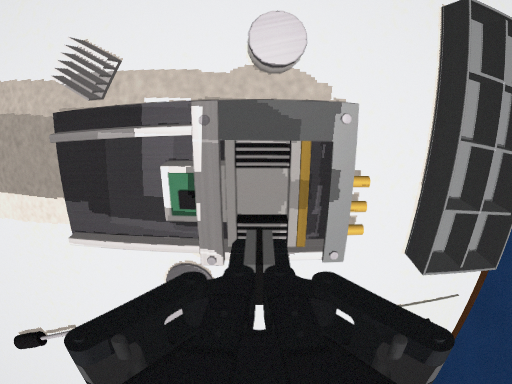

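View pics/s5.png

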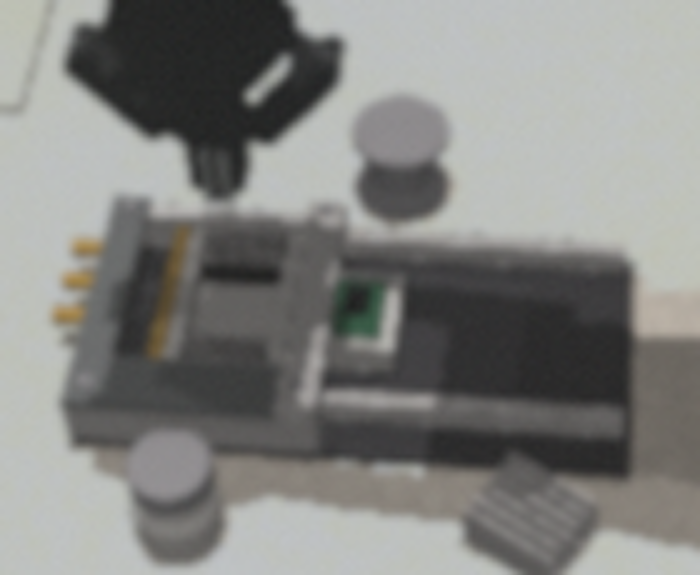

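```bash
python3 - <<'E'
from go import *
p=np.load("w5.npy",allow_pickle=True).item()
c,s=np.cos(Q[2]),np.sin(Q[2]); R=np.array([[c,s],[-s,c]])
for n,uv,z in(("well top left-front (floor)",(290,163),.026),("well left-rear",(237,163),.026),("well right-front",(290,215),.026),("well right-rear",(237,215),.026),("front face",(299,170),.028),("rear wall back",(225,170),.028),("bar front",(301,150),.03),("cover edge",(280,140),.037),("crossbar back",(221,160),.042),("rearcover",(325,160),.037),("tail R rear",(164,219),.026)):
    X=back(p,[uv],z,True)[0]; print(n,(R@(X[:2]-Q[:2])*1000).round(1))
E
python3 -c "
import cv2
a=cv2.imread('pics/w5.png')[90:270,150:370];cv2.imwrite('pics/w5z.png',cv2.resize(a,None,fx=3,fy=3,interpolation=cv2.INTER_CUBIC))"
```

```text
well top left-front (floor) [73.9 27.1]
well left-rear [31.7 27. ]
well right-front [ 75.5 -17.9]
well right-rear [ 30.8 -17.9]
front face [81.1 21.9]
rear wall back [22.2 21.7]
bar front [81.8 38.5]
cover edge [64.8 47.3]
crossbar back [21.1 33.1]
rearcover [99.8 32.4]
tail R rear [-34.1 -22.8]
```

View pics/w5z.png

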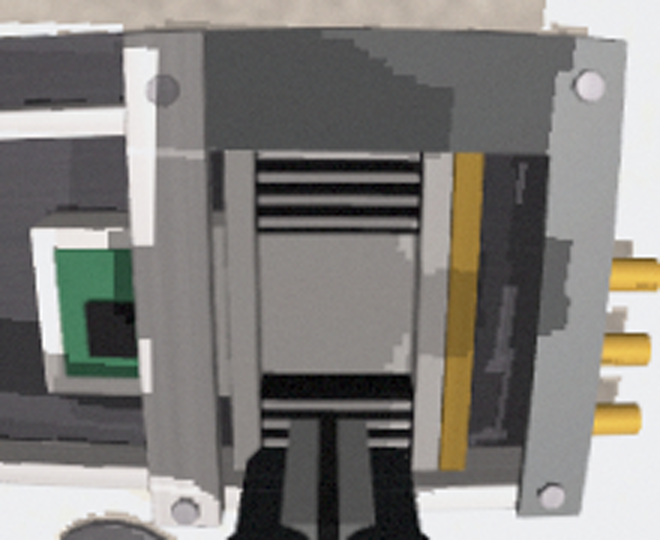

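```bash
python3 -m handwheel '[{"dx":-0.02,"dy":0.05,"dz":0,"yaw":0},{"dx":0,"dy":0,"dz":0.4,"yaw":0},{"dx":0,"dy":0,"dz":0.5,"yaw":0},{"dx":0,"dy":0,"dz":0.4,"yaw":0},{"dx":0,"dy":0,"dz":0.1,"yaw":0},{"dx":0,"dy":0,"dz":0,"yaw":0}]'|grep force;python3 go.py 52.3 1 17
python3 - <<'E'
from h import *
p=manip.camera_params("wrist"); cv2.imwrite("pics/w6.png",manip.camera("wrist")[:,:,::-1]); np.save("w6.npy",p)
E
```

```text
wrist_force: [-0.1, 0.5, 0.6]
t 13.0 dock mm [52.5  0.9 43. ] toolx in dock deg 90.11 F dock [-0.   0.5] 0.6 open 0.0009525073719400248
units dx,dy,dz 0.001 -0.004 0.52
```

View pics/w6.png

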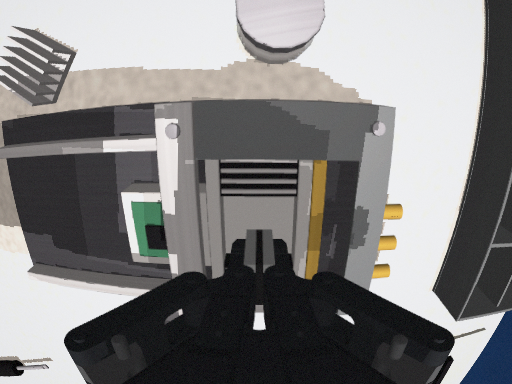

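```bash
python3 -m handwheel '[{"dx":0,"dy":0,"dz":0.15,"yaw":0},{"dx":0,"dy":0,"dz":0.1,"yaw":0},{"dx":0,"dy":0,"dz":0.05,"yaw":0},{"dx":0,"dy":0,"dz":0,"yaw":0}]'|grep force;python3 go.py 52.3 1 17;  python3 -m handwheel '[{"dx":0,"dy":0,"dz":0.1,"yaw":0},{"dx":0,"dy":0,"dz":0.06,"yaw":0},{"dx":0,"dy":0,"dz":0.04,"yaw":0},{"dx":0,"dy":0,"dz":0,"yaw":0}]'|grep force;python3 go.py 52.3 1 17
```

```text
wrist_force: [-0.1, 0.3, 0.2]
t 13.45 dock mm [52.5  1.  27.9] toolx in dock deg 90.11 F dock [-0.1  0.3] 0.2 open 0.0031696223823115405
units dx,dy,dz 0.001 -0.005 0.219
wrist_force: [0.7, 0.1, -0.2]
t 13.85 dock mm [52.6  1.  17.9] toolx in dock deg 90.11 F dock [0.7 0.1] -0.2 open 5.836565672003892e-05
units dx,dy,dz 0.0 -0.005 0.017
```

```bash
python3 -m handwheel '[{"dx":0,"dy":0,"dz":0.05,"yaw":0},{"dx":0,"dy":0.04,"dz":0,"yaw":0},{"dx":0,"dy":0.04,"dz":0,"yaw":0},{"dx":0,"dy":0,"dz":0,"yaw":0}]'|grep force;python3 go.py; for i in 1; do python3 -m handwheel '[{"dx":0,"dy":0.03,"dz":0,"yaw":0}]'|grep force; python3 -m handwheel '[{"dx":0,"dy":0.03,"dz":0,"yaw":0}]'|grep force;python3 go.py; python3 -m handwheel '[{"dx":0,"dy":0.03,"dz":0,"yaw":0}]'|grep force; python3 -m handwheel '[{"dx":0,"dy":0.03,"dz":0,"yaw":0}]'|grep force;python3 go.py; done
```

```text
wrist_force: [-0.4, 0.2, -0.8]
t 14.25 dock mm [57.1  0.9 15.9] toolx in dock deg 90.11 F dock [-0.4  0.2] -0.8 open 0.0031028873984122254
wrist_force: [0.7, 0.6, 0.0]
wrist_force: [0.3, 0.3, -0.0]
t 14.45 dock mm [59.9  1.  15.9] toolx in dock deg 90.11 F dock [0.4 0.3] -0.0 open -0.002973641333307189
wrist_force: [-7.3, -0.7, 3.6]
wrist_force: [-7.4, -1.2, 3.0]
t 14.65 dock mm [62.2  1.  15.7] toolx in dock deg 90.11 F dock [-7.5 -0.7] 3.0 open 0.000272562485050912
```

```bash
python3 -m handwheel '[{"dx":0,"dy":0.03,"dz":0,"yaw":0},{"dx":0,"dy":0.03,"dz":0,"yaw":0},{"dx":0,"dy":0,"dz":0,"yaw":0},{"dx":0,"dy":0,"dz":0,"yaw":0}]'|grep force;python3 go.py; python3 -m handwheel '[{"dx":0,"dy":0.03,"dz":0,"yaw":0},{"dx":0,"dy":0.03,"dz":0,"yaw":0},{"dx":0,"dy":0.02,"dz":0,"yaw":0},{"dx":0,"dy":0,"dz":0,"yaw":0}]'|grep force;python3 go.py;
```

```text
wrist_force: [-7.3, -0.6, 3.1]
t 15.05 dock mm [65.1  1.  15.8] toolx in dock deg 90.11 F dock [-7.3 -0. ] 3.1 open 0.00043862649511604404
wrist_force: [-10.8, -0.3, 5.5]
t 15.45 dock mm [68.8  1.  15.7] toolx in dock deg 90.11 F dock [-10.8   0.4] 5.5 open 0.0012836059316512212
```

```bash
python3 -m handwheel '[{"dx":0,"dy":0.03,"dz":0,"yaw":0},{"dx":0,"dy":0.02,"dz":0,"yaw":0},{"dx":0,"dy":0,"dz":0,"yaw":0}]'|grep force;python3 go.py; python3 -m handwheel '[{"dx":0.05,"dy":0,"dz":0,"yaw":0},{"dx":0.05,"dy":0,"dz":0,"yaw":0},{"dx":0.05,"dy":0,"dz":0,"yaw":0}]'|grep force;python3 go.py;
```

```text
wrist_force: [-12.8, -0.8, 7.1]
t 15.75 dock mm [71.1  1.  15.7] toolx in dock deg 90.11 F dock [-12.8   0.1] 7.1 open 0.00023918375979758283
wrist_force: [-9.9, -6.8, 5.1]
t 16.05 dock mm [71.3  7.7 15.7] toolx in dock deg 90.09 F dock [-10.3  -6. ] 5.1 open -0.0025190466091752476
```

```bash
python3 -m handwheel '[{"dx":0.05,"dy":0,"dz":0,"yaw":0},{"dx":0.04,"dy":0,"dz":0,"yaw":0},{"dx":0,"dy":0,"dz":0,"yaw":0}]'|grep force;python3 go.py; python3 - <<'E'
from h import *
p=manip.camera_params("wrist"); cv2.imwrite("pics/w7.png",manip.camera("wrist")[:,:,::-1]); np.save("w7.npy",p)
E
```

```text
wrist_force: [-10.6, -4.8, 4.4]
t 16.35 dock mm [71.3 12.5 15.7] toolx in dock deg 90.1 F dock [-10.9  -4.1] 4.4 open 0.002629397504351766
```

View pics/w7.png

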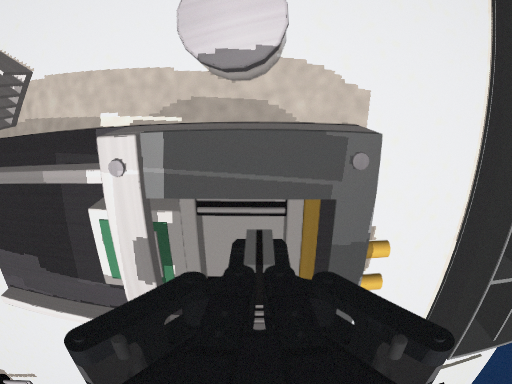

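```bash
python3 - <<'E'
from go import *
p=np.load("w7.npy",allow_pickle=True).item()
c,s=np.cos(Q[2]),np.sin(Q[2]); R=np.array([[c,s],[-s,c]])
for n,uv,z in(("well left",(240,214),.027),("cover edge",(240,199),.037),("head front inner left",(290,205),.028),("bar front",(306,205),.03)):
    X=back(p,[uv],z,True)[0]; print(n,(R@(X[:2]-Q[:2])*1000).round(1))
E
python3 -m handwheel '[{"dx":0.05,"dy":0,"dz":0,"yaw":0},{"dx":0.05,"dy":0,"dz":0,"yaw":0}]'|grep force;python3 go.py
```

```text
well left [62.  35.8]
cover edge [62.9 47.2]
head front inner left [85.8 40.9]
bar front [93.1 41.7]
wrist_force: [-10.0, -7.0, 5.7]
t 16.6 dock mm [71.3 17.1 15.7] toolx in dock deg 90.09 F dock [-10.4  -6.3] 5.7 open 7.905635294275252e-05
```

```bash
python3 -m handwheel '[{"dx":0.05,"dy":0,"dz":0,"yaw":0},{"dx":0.05,"dy":0,"dz":0,"yaw":0}]'|grep force;python3 go.py; python3 -m handwheel '[{"dx":0.04,"dy":0,"dz":0,"yaw":0},{"dx":0.04,"dy":0,"dz":0,"yaw":0}]'|grep force;python3 go.py;  python3 -m handwheel '[{"dx":0.04,"dy":0,"dz":0,"yaw":0},{"dx":0.04,"dy":0,"dz":0,"yaw":0}]'|grep force;python3 go.py
```

```text
wrist_force: [-9.3, -7.8, 5.8]
t 16.8 dock mm [71.3 22.2 15.7] toolx in dock deg 90.09 F dock [-9.8 -7.1] 5.8 open 0.002204834159748595
wrist_force: [-8.7, -6.7, 1.6]
t 17.0 dock mm [71.2 26.3 15.3] toolx in dock deg 90.09 F dock [-9.1 -6.1] 1.6 open 0.0035237733239684775
wrist_force: [-7.5, -6.5, 0.8]
t 17.2 dock mm [71.1 30.3 15.2] toolx in dock deg 90.09 F dock [-7.9 -6. ] 0.8 open 0.003571500870108085
```

```bash
python3 - <<'E'
from h import *
p=manip.camera_params("wrist"); cv2.imwrite("pics/w8.png",manip.camera("wrist")[:,:,::-1]); np.save("w8.npy",p)
cv2.imwrite("pics/s8.png",cv2.resize(manip.camera("side")[150:265,160:300,::-1],None,fx=5,fy=5,interpolation=cv2.INTER_CUBIC))
E
```

```text
(no output)
```

View pics/w8.png

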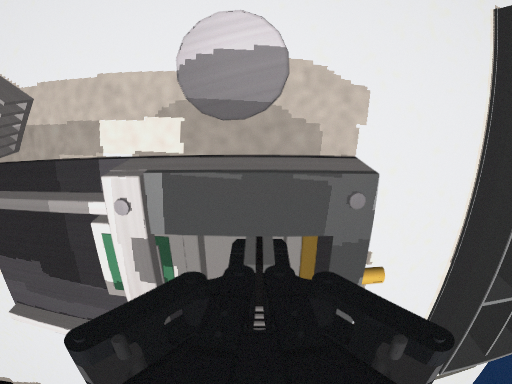

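View pics/s8.png

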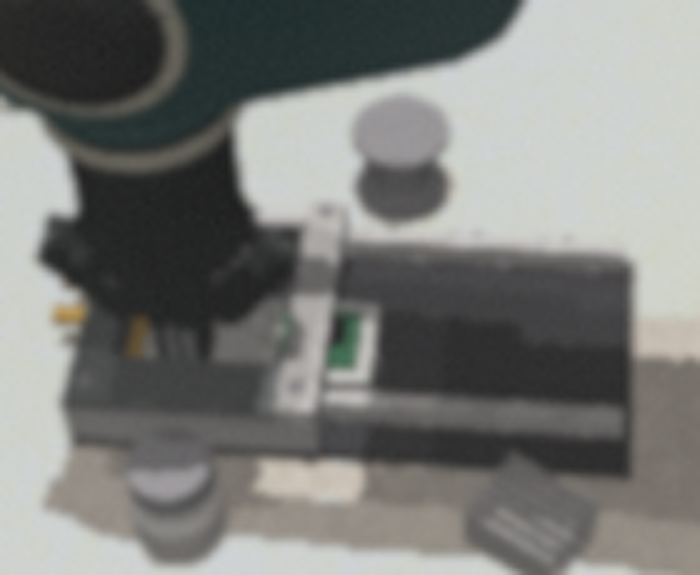

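```bash
python3 -m handwheel '[{"dx":0.03,"dy":0,"dz":0,"yaw":0},{"dx":0.03,"dy":0,"dz":0,"yaw":0}]'|grep force;python3 go.py; python3 -m handwheel '[{"dx":0.02,"dy":0,"dz":0,"yaw":0}]'|grep force;python3 -m handwheel '[{"dx":0.02,"dy":0,"dz":0,"yaw":0}]'|grep force;python3 go.py
```

```text
wrist_force: [-7.6, -19.8, 0.1]
t 17.5 dock mm [71.1 32.9 15.1] toolx in dock deg 90.09 F dock [ -9.  -19.2] 0.1 open 0.0001629969818257017
wrist_force: [-7.0, -22.5, 0.2]
wrist_force: [-7.7, -27.2, 1.0]
t 17.7 dock mm [71.1 33.  15.2] toolx in dock deg 90.07 F dock [ -9.6 -26.6] 1.0 open 0.002919002098308914
```

```bash
python3 -m handwheel '[{"dx":-0.03,"dy":0,"dz":0,"yaw":0},{"dx":0,"dy":-0.03,"dz":0,"yaw":0},{"dx":0,"dy":-0.03,"dz":0,"yaw":0}]'|grep force;python3 go.py; python3 -m handwheel '[{"dx":0,"dy":-0.03,"dz":0,"yaw":0},{"dx":0,"dy":-0.03,"dz":0,"yaw":0}]'|grep force;python3 go.py;python3 -m handwheel '[{"dx":0,"dy":-0.03,"dz":0,"yaw":0},{"dx":0,"dy":-0.03,"dz":0,"yaw":0}]'|grep force;python3 go.py
```

```text
wrist_force: [-3.6, -11.5, -1.8]
t 18.0 dock mm [68.4 32.9 15.2] toolx in dock deg 90.08 F dock [ -4.4 -11.3] -1.8 open -0.0022099378468049802
wrist_force: [8.4, -11.2, -4.8]
t 18.2 dock mm [66.2 32.9 15.4] toolx in dock deg 90.08 F dock [  7.6 -11.8] -4.8 open -0.005066155926449336
wrist_force: [8.7, -11.2, -1.6]
t 18.4 dock mm [64.1 32.9 16. ] toolx in dock deg 90.08 F dock [  7.9 -11.8] -1.6 open 0.002853869614265834
```

```bash
python3 -m handwheel '[{"dx":-0.05,"dy":0,"dz":0,"yaw":0},{"dx":-0.06,"dy":0,"dz":0,"yaw":0},{"dx":-0.06,"dy":0,"dz":0,"yaw":0},{"dx":0,"dy":0,"dz":0,"yaw":0}]'|grep force;python3 go.py 58 22 100
```

```text
wrist_force: [-0.9, -0.7, -0.1]
t 18.8 dock mm [63.2 25.7 15.8] toolx in dock deg 90.1 F dock [-1.  -0.6] -0.1 open -0.0006174621093234367
units dx,dy,dz -0.074 -0.104 -1.684
```

```bash
python3 -m handwheel '[{"dx":-0.06,"dy":-0.08,"dz":0,"yaw":0},{"dx":0,"dy":0,"dz":0,"yaw":0},{"dx":0,"dy":0,"dz":-0.2,"yaw":0},{"dx":0,"dy":0,"dz":-0.5,"yaw":0},{"dx":0,"dy":0,"dz":-0.6,"yaw":0},{"dx":0,"dy":0,"dz":-0.6,"yaw":0},{"dx":0,"dy":0,"dz":-0.4,"yaw":0},{"dx":0,"dy":0,"dz":0,"yaw":0}]'|grep force;python3 go.py
python3 - <<'E'
from h import *
p=manip.camera_params("wrist"); cv2.imwrite("pics/w9.png",manip.camera("wrist")[:,:,::-1]); np.save("w9.npy",p)
cv2.imwrite("pics/s9.png",cv2.resize(manip.camera("side")[150:265,160:300,::-1],None,fx=5,fy=5,interpolation=cv2.INTER_CUBIC))
E
python3 -c "
import cv2
a=cv2.imread('pics/w9.png')[60:290,70:390];cv2.imwrite('pics/w9z.png',cv2.resize(a,None,fx=2.5,fy=2.5,interpolation=cv2.INTER_CUBIC))"
```

```text
wrist_force: [0.0, -0.3, 0.7]
t 19.6 dock mm [ 60.5  23.  135.4] toolx in dock deg 90.12 F dock [ 0.  -0.3] 0.7 open 0.0001391012369091785
```

View pics/w9z.png

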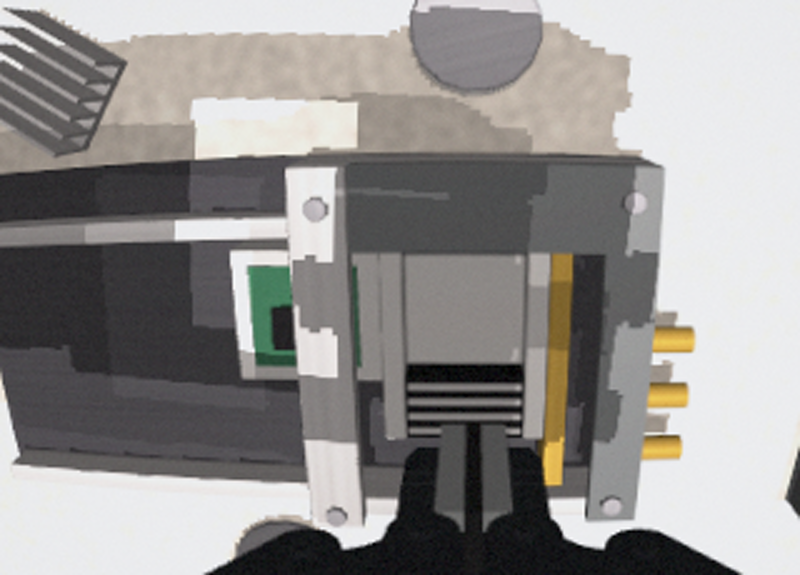

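View pics/s9.png

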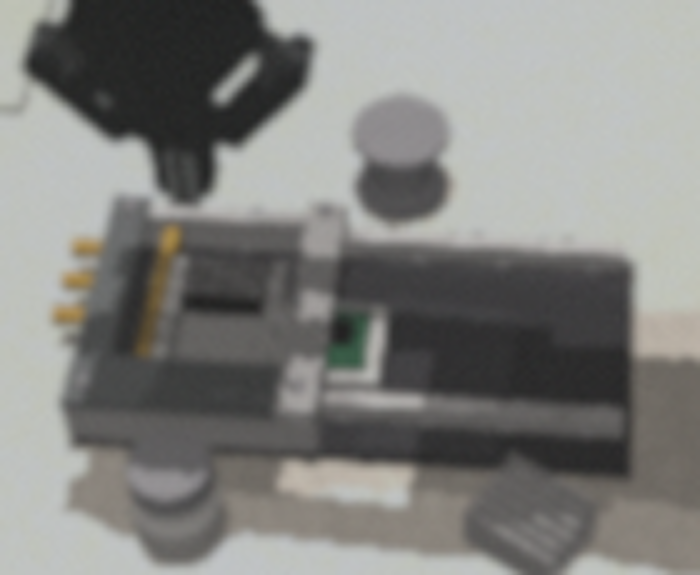

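```bash
python3 - <<'E'
from go import *
p=np.load("w9.npy",allow_pickle=True).item()
c,s=np.cos(Q[2]),np.sin(Q[2]); R=np.array([[c,s],[-s,c]])
def g(n,u,v,z):
    X=back(p,[(70+u/2.5,60+v/2.5)],z,True)[0]; print(n,(R@(X[:2]-Q[:2])*1000).round(1))
g("head front top L",550,256,.028);g("head front R",542,437,.028);g("head rear R",385,437,.028);g("head rear at L",380,256,.028)
g("tail rear L top",232,252,.026);g("tail rear R top",243,363,.026);g("cover edge",450,252,.037);g("crossbar front L",288,170,.042);g("well right floor",460,365,.012);g("well right top",460,395,.026);g("barfront",553,440,.03)
g("rear cover front",603,300,.037);g("rail inner",200,243,.022)
E
```

```text
head front top L [87.7 43.9]
head front R [ 87.2 -26. ]
head rear R [ 27.9 -26. ]
head rear at L [28.8 43.9]
tail rear L top [-25.6  45.5]
tail rear R top [-25.3   2.8]
cover edge [53.3 47.3]
crossbar front L [ 1.  76.2]
well right floor [56.2 -2.9]
well right top [56.3 -9.3]
barfront [ 91.2 -26.2]
rear cover front [105.5  30.7]
rail inner [-39.3  48.2]
```

```bash
python3 -m handwheel '[{"dx":0,"dy":0,"dz":-0.4,"yaw":0},{"dx":0,"dy":0,"dz":-0.4,"yaw":0},{"dx":0,"dy":0,"dz":0,"yaw":0},{"dx":0,"dy":0,"dz":0,"yaw":0}]'|grep force; python3 - <<'E'
from h import *
im=manip.camera("side"); a=cv2.imread("pics/side0.png")
b=np.ascontiguousarray(im[:,:,::-1]); cv2.imwrite("pics/s10.png",np.hstack([a[100:384,160:400],b[100:384,160:400]]))
for n in("spool","heatsink","screwjar","driver","meter","board"): print(n,[(np.round(d["bbox"],1).tolist(),round(d["conf"],2)) for d in manip.recognise("side",n)[:2]])
E
```

```text
wrist_force: [0.7, 0.8, -0.1]
spool [([230.1, 168.4, 20.9, 23.8], 0.84)]
heatsink [([252.1, 244.1, 28.6, 22.6], 0.96)]
screwjar [([185.0, 237.5, 17.4, 24.6], 0.92), ([307.9, 145.5, 52.2, 18.0], 0.65)]
driver [([330.2, 144.8, 27.3, 15.5], 0.84)]
meter [([257.3, 115.1, 54.9, 28.3], 0.78), ([191.9, 200.4, 44.0, 24.4], 0.41)]
board []
```

View pics/s10.png

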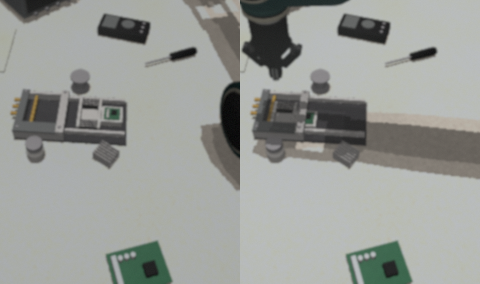

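Before-and-after side views: every bystander is in the same place, and the module is seated behind the catch.

```bash
python3 -c "
from rig import manip
print(manip.sign_off(), manip.state()['time'])"
```

```text
the job is handed in; nothing more can be done
the job is handed in; nothing more can be done
```

The module is in place behind the catch, held by the spring, and the job was handed in at about 20 s of the 70 s allowed.

**What I did:** I pushed the module by its tail in under the crossbar until it felt the sprung bar. I then put the shut gripper into the finger well and pressed about 10 mm into the spring. From there I shifted it left until it met the outer wall, eased off so it seated, and lifted clear.

**Forces:** Pressing against the spring peaked at about 13 N. The last contact with the outer wall peaked at about 27 N sideways.

**Last checks:**
- **Seating:** In the wrist picture taken after lifting clear, the module sits at about y = 22 mm in the dock. Its head spans x of about 28 to 88 mm, with the bar about 6 mm compressed. That matches being fully left and held against the catch, with D about 28 mm.
- **Flatness:** The module looked flat in that picture; I took no separate height measurement.
- **Bystanders:** All six look unmoved in the before-and-after side pictures. The final network check did not detect the board, but it shows unmoved in the picture itself.
- **Robot:** The gripper was well clear of everything, with the wrist force within its noise of about 1 N.

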